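Set the cane splitter to the thickest cane

ROBOT

A 7-joint arm with a two-finger parallel gripper is mounted at the origin on the work surface. World frame = base frame: x ahead of the robot, y to its left, z up, the work surface at z = 0. Lengths are in m, angles in rad, forces in N, time in s.
With the tool pointing down it reaches from about 0.425 to 0.825 m from the base axis. Payload 3.6 kg.
Tool frame: the origin (TCP) lies where the fingers leave the gripper's body, on its centre line; the fingertips stand 73 mm ahead of it and the grasp point (between the pads) lies 54 mm ahead of it; z points along the fingers, y is the line along which they close (so a half turn about z gives the same grasp; the last joint's range is limited). The gripper opens to 85 mm and grips with 20 to 120 N. Pads are 22 mm wide; open, the fingers measure 114 mm over their backs; the gripper's body (76 mm by 85 mm) begins 54 mm behind the grasp point. The pads swing forward as they close: fully open they stand 13 mm farther back than shut.
Start: joints at [-1.143, 0.615, -0.013, 1.423, 0.008, 1.103, -0.04], TCP at [0.285, 0.584, 0.304] pointing down, gripper open.
Joint ranges: [-3.12, 3.12], [-0.3, 2.06], [-1.34, 1.32], [0.26, 2.42], [-1.36, 4.5], [0.01, 1.98], [-2.84, 2.84]. Speed limits (rad/s): [2.79, 2.79, 3.14, 3.14, 3.14, 3.14, 3.14].

INTERFACE

Orientations are given as a unit quaternion [x, y, z, w].
In Python, from station import arm, snapshot, camera_info, ticket gives the robot as it stands. Calls block until the motion is done:
- arm.movep(position, orientation): joint-space move of the TCP to a pose.
- arm.line_to(position, velocity=0.15, ori=None): straight line of the TCP; ori=None keeps the orientation; velocity is the mean speed in m/s.
- arm.move_j(angles): joint-space move.
- arm.move_gripper(opening, effort=None): opening from 0.0 (shut) to 1.0 (fully open); effort is the grip in N (None keeps the last); returns when the fingers have stopped.
- arm.pause(seconds).
- arm.ik(position, orientation): joint angles nearest the present ones, or None.
- snapshot(name): name is "scene" or "side" or "wrist"; returns the picture (480x640x3 uint8, blue, green, red); there is no depth.
- camera_info(name): a dict with "fx", "fy", "cx", "cy" (pixels), "dist_coeffs" ([k1, k2, p1, p2, k3] as OpenCV has them; the pictures are not rectified), "R" (3x3) and "t" (3): a world point X has camera coordinates R X + t; the wrist camera has in their place "T_tool_cam" (4x4, takes a point from camera to tool coordinates, whose origin is the TCP and whose axes are the flange's). Camera axes: x right, y down, z forward; pixel columns grow to the right and rows downward; lengths in m; the calibration is good to about 2 mm. A picture is of the moment at which its call begins: read the wrist's pose just before it. camera_info takes no time and is no camera call.
A pose or a line that the arm cannot do raises arm.MotionError and nothing moves.
- ticket.finish_job(): hands the job in; it is judged then, once.
Readings, each from a call of its own:
- arm.read_time(): time.
- arm.read_joint_positions(): joint angles.
- arm.read_dq(): joint speeds.
- arm.read_effort(): joint torques, N m.
- arm.read_tool_pos(): TCP position.
- arm.read_eef_rot(): TCP orientation.
- arm.read_ft_force(): force on the tool from outside, world axes, zero at the start.
- arm.read_wrist_torque(): the same for the moment, N m.
- arm.read_opening(): opening from 0.0 (shut) to 1.0 (fully open).
- arm.read_finger_force(): force on a finger pad.
Only numpy, scipy, OpenCV 4.12 (cv2) and the standard library are available. Lean on these libraries where they do the work, as an engineer would, in place of code of your own. Each camera call takes 0.05 s, during which the arm holds its last target. There are 200 camera calls.

TASK

Push the tab of the cane splitter's selector round until it points straight at the thickest of the four cane stubs, then press the set button fully in and let it come out again. Only push the tab, do not grip it or lift the dial off its seat, do not press the button before the size is set, and leave everything else where it stands.

Things in the scene. Friction and masses are not known exactly. Their poses are not given: they have to be found in the camera images.
- machine: fixed bench-top cane splitter with a flat grey deck 60 mm above the table; origin: on the table right below the selector's axis; x axis: its far side, y axis: its left. The deck reaches 130 mm before and behind the axis, 165 mm to the right and 150 mm to the left, where a roller cover 34 mm higher than the deck begins and runs on to 260 mm
- dial_center (a point): point on the selector's vertical turning axis at deck height. Round it lies a flat aluminium scale plate 264 mm across with four cane stubs, all centred 112 mm from the axis, at 75, 145, 215 and 285 degrees counter-clockwise (from above) from the machine's x axis. The round aluminium dial is 104 mm across, its top 20 mm above the deck, its hub's top 30 mm
- tab (a point): centre of the dial's one tab: an upright dark steel fin sticking out radially, spanning 46 to 92 mm from the axis, 15 mm thick, from 10 to 48 mm above the deck; this point is 70 mm from the axis, 29 mm above the deck. Site x axis: radially outward. Beyond the dial nothing within 97 mm of the axis rises from the deck but this tab
- pointer (a point): imaginary point moving with the tab, on the tab's centre line 112 mm from the axis (20 mm beyond the tab's outer end), so that it comes straight above the stub the tab points at; 29 mm above the deck
- dial (a joint): angle of the dial and tab in rad: 0 when the tab points along the machine's x axis, growing counter-clockwise seen from above; starts between -0.6 and 0.6, turns freely both ways past every stub (limits at +-6.2). No clicks or spring: a steady friction (0.2 N m, about 3 N at the tab) holds it wherever it is left
- head (a joint): how far the dial has been lifted up its spindle, m: 0 when seated; the dial (about 0.7 kg) is kept down by its weight alone and must stay seated
- cheek_left: thin steel plate on the tab's counter-clockwise side, 40 mm (radial) x 34 mm (high), its outer face 7.5 mm from the tab's centre line; push on it to turn the dial clockwise; origin: its centre
- cheek_right: the same plate on the tab's clockwise side; push on it to turn the dial counter-clockwise. Squeezing both plates at once counts as gripping the tab
- stub_30: cane stub glued upright to the scale plate as a size label, 30 mm across, 10 mm tall (top 70 mm above the table), the thickest: the size to select; origin: centre of its underside. The four stubs swap places from run to run
- stub_20: cane stub glued upright to the scale plate as a size label, 20 mm across, 10 mm tall (top 70 mm above the table), the second thickest; origin: centre of its underside. The four stubs swap places from run to run
- stub_14: cane stub glued upright to the scale plate as a size label, 14 mm across, 10 mm tall (top 70 mm above the table), the third thickest; origin: centre of its underside. The four stubs swap places from run to run
- stub_8: cane stub glued upright to the scale plate as a size label, 8 mm across, 10 mm tall (top 70 mm above the table), the thinnest; origin: centre of its underside. The four stubs swap places from run to run
- set_button (a joint): travel of the set button, m: 0 when out, 0.006 when fully pressed (about 5 N); springs back
- set_button_top (a point): centre of the top of the round grey set button (28 mm across, in a black housing) on the machine's deck, at the near right corner; it is pressed straight down
- offcut: short green cane offcut, 24 mm across and 50 mm tall, standing upright on the machine's deck; origin: centre of its underside. A bystander
- pin_cup: steel cup, 44 mm across and 35 mm tall, standing on the machine's roller cover; origin: centre of its underside. A bystander
- glue: white glue bottle, 52 mm across, 130 mm tall, on the table at the right; origin: centre of its underside. A bystander
- awl: awl with a wooden handle, like a screwdriver, lying on the table at the right; origin under its middle. A bystander
- rasp: rasp, about 310 mm long, wooden handle, lying on the table at the far right; origin under its middle. A bystander
- sanding_block: cork sanding block, 100 x 60 x 35 mm, on the table at the left; origin: centre of its underside. A bystander
- nail_bowl: white bowl, 100 mm across, 45 mm tall, on the table at the left; origin: centre of its underside. A bystander

How it is judged:
By the outcome, as a careful person would: the job done as asked, in the order asked, and still so for the second after the job is handed in, with the robot touching nothing.
It also fails if it takes over 58 s, if anything falls off the work surface, if the arm or the gripper's body presses on something with over 40 N, if the wrist force passes 120 N, or if a joint passes its speed limit or range.

## Working session

There is one attempt and no reset: what is moved stays moved. The work goes in short steps, each a Python script; the robot and the scene stay as the last script left them, time stands still between calls to the robot, and variables do not carry over. Pictures are saved under pics/ and viewed, at most 10 in all, crops included, and the job is handed in when it is done.

```bash
mkdir -p pics; ls; python3 - <<'E'
from station import arm,snapshot,camera_info
import cv2
for n in("scene","side"):
    cv2.imwrite(f"pics/{n}0.png",snapshot(n)); print(n,camera_info(n))
print(camera_info("wrist"),arm.read_eef_rot(),arm.read_time())
E
```

```text
pics
scene {'fx': 443.0054617050427, 'fy': 443.0054617050427, 'cx': 325.15973118384665, 'cy': 238.4563166636146, 'dist_coeffs': array([0.01899912, 0.        , 0.        , 0.        , 0.        ]), 'R': array([[ 0.86358025,  0.50420494, -0.00255628],
       [ 0.41395775, -0.71188509, -0.56732582],
       [-0.28786826,  0.48887319, -0.82348945]]), 't': array([-0.47749987, -0.18639382,  1.40996395])}
side {'fx': 437.127806915469, 'fy': 437.127806915469, 'cx': 329.4148843628262, 'cy': 251.20382374000766, 'dist_coeffs': array([-0.03356665,  0.        ,  0.        ,  0.        ,  0.        ]), 'R': array([[ 0.94397385, -0.33001686,  0.00149613],
       [-0.23346607, -0.67099229, -0.7037492 ],
       [ 0.233253  ,  0.66397155, -0.71044692]]), 't': array([-0.52877891,  0.20196828,  1.25499781])}
{'fx': 407.01658998395766, 'fy': 407.01658998395766, 'cx': 316.7241926536849, 'cy': 241.30727658505324, 'dist_coeffs': array([-0.07326791,  0.        ,  0.        ,  0.        ,  0.        ]), 'T_tool_cam': array([[ 7.80185098e-04, -9.47110493e-01, -3.20906694e-01,
         8.23069059e-02],
       [ 9.99999624e-01,  8.60761232e-04, -1.09225489e-04,
        -1.37658456e-03],
       [ 3.79672648e-04, -3.20906488e-01,  9.47110808e-01,
        -6.98525639e-02],
       [ 0.00000000e+00,  0.00000000e+00,  0.00000000e+00,
         1.00000000e+00]])} [ 2.24916430e-01  9.74377386e-01 -1.11734983e-03 -2.47952715e-04] 0.1
```

View pics/scene0.png

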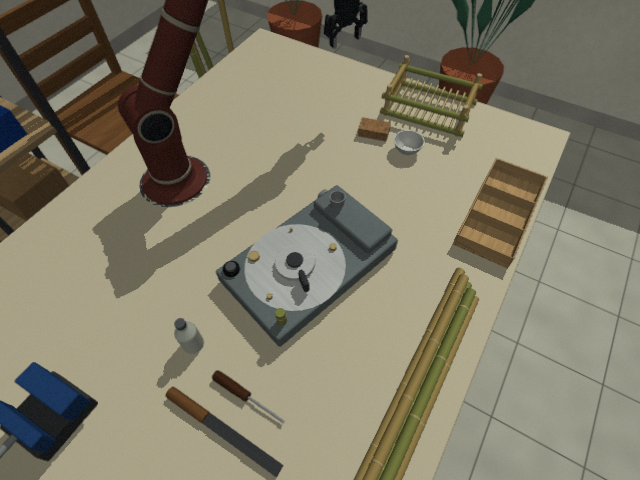

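View pics/side0.png

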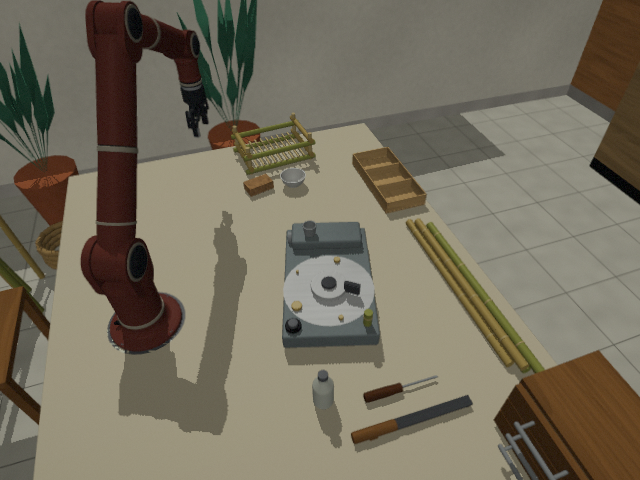

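Scene view: the dial hub is at about (294,260), with stubs near (253,257), (333,247), (269,296) and (291,230). The tab is near (304,280) and the button near (231,269). Enlarging both views.

```bash
python3 - <<'E'
import cv2,numpy as np
a=cv2.imread("pics/scene0.png")[180:345,210:400]; b=cv2.imread("pics/side0.png")[215:350,275:385]
a=cv2.resize(a,None,fx=4,fy=4,interpolation=cv2.INTER_CUBIC)[:600]
b=cv2.resize(b,None,fx=4.4,fy=4.4,interpolation=cv2.INTER_CUBIC)[:600]
cv2.imwrite("pics/a.png",a);cv2.imwrite("pics/b.png",b)
E
```

```text
(no output)
```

View pics/a.png

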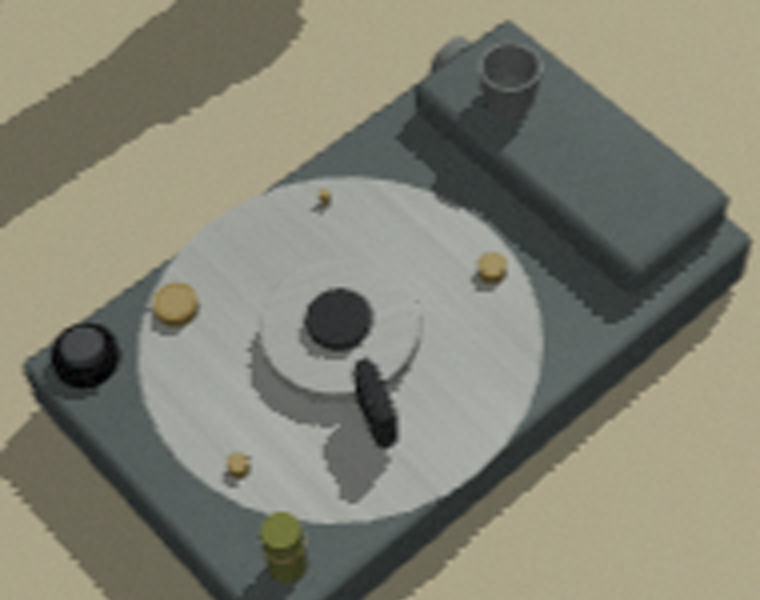

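View pics/b.png

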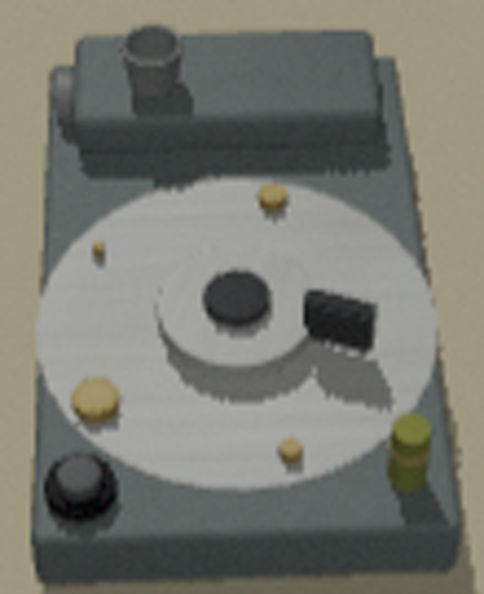

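Reading: the largest stub is at crop a (175,302) and crop b (95,398), close to the button, so it sits at 215°. The tab points at about x. Triangulating next.

```bash
cat > h.py <<'E'
from station import arm,snapshot,camera_info
import cv2,numpy as np
from scipy.spatial.transform import Rotation as Ro
def P(n):
    c=camera_info(n);K=np.array([[c['fx'],0,c['cx']],[0,c['fy'],c['cy']],[0,0,1]])
    return c,K,np.c_[c['R'],c['t']]
def und(n,p):
    c,K,_=P(n); return cv2.undistortPoints(np.array([[p]],float),K,c['dist_coeffs'])[0,0]
def tri(ps,pd):
    X=cv2.triangulatePoints(P("scene")[2],P("side")[2],und("scene",ps),und("side",pd));return (X[:3]/X[3]).ravel()
def plane(n,p,z):
    M=P(n)[2];d=M[:,:3].T@np.r_[und(n,p),1];o=-M[:,:3].T@M[:,3];return o+d*(z-o[2])/d[2]
E
python3 - <<'E'
from h import *
A=lambda u,v:(210+(u+.5)/4-.5,180+(v+.5)/4-.5)
B=lambda u,v:(275+(u+.5)/4.4-.5,215+(v+.5)/4.4-.5)
D=dict(hub=((339,317),(237,297)),s30=((175,300),(95,396)),s20=((491,264),(273,193)),s14=((237,462),(290,447)),s8=((324,194),(98,245)),btn=((87,346),(80,475)),off=((282,530),(411,430)),tab_in=((366,366),(308,292)),tab_out=((386,432),(376,305)))
X={k:tri(A(*a),B(*b)) for k,(a,b) in D.items()}
for k in X: print(k,X[k].round(4))
z=.07
ang=dict(s20=75,s8=145,s30=215,s14=285)
S={k:(plane("scene",A(*D[k][0]),z)+plane("side",B(*D[k][1]),z))[:2]/2 for k in ang}
# fit cx,cy,yaw
from scipy.optimize import least_squares
f=lambda p:np.concatenate([np.array(p[:2])+.112*np.array([np.cos(p[2]+np.radians(ang[k])),np.sin(p[2]+np.radians(ang[k]))])-S[k] for k in ang])
r=least_squares(f,[X['hub'][0],X['hub'][1],0]);print(r.x,(r.fun*1e3).round(1))
c=r.x[:2]
for k in('tab_in','tab_out','btn','off'):
    d=X[k][:2]-c;print(k,np.hypot(*d),np.degrees(np.arctan2(d[1],d[0])-r.x[2]))
E
```

```text
hub [ 0.5212 -0.1022  0.0867]
s30 [ 0.4144 -0.137   0.0701]
s20 [ 0.5803 -0.0085  0.0714]
s14 [ 0.5168 -0.2145  0.07  ]
s8 [ 0.4523 -0.015   0.0704]
btn [ 0.3883 -0.196   0.0752]
off [ 0.579  -0.252   0.1075]
tab_in [ 0.5606 -0.1306  0.1049]
tab_out [ 0.5959 -0.1633  0.1112]
[ 0.5209281  -0.10262858 -0.29775286] [ 0.1 -0.2 -0.2  0.4  0.  -0.2  0.1 -0. ]
tab_in 0.04858078531465205 -18.094188556664427
tab_out 0.09644080292863258 -21.92907878799025
btn 0.16222015520906088 -127.80223357038183
off 0.16029858320374973 -51.690435815788106
```

```bash
cat >> h.py <<'E'
C=np.array([.5209,-.1026]); YAW=-.2978; TGT=YAW+np.radians(215)-2*np.pi; Z=.157
def q(yaw): return (Ro.from_euler('z',yaw)*Ro.from_euler('x',np.pi)).as_quat()
def pose(phi,off,R=.077,z=Z,dy=0):
    r=np.array([np.cos(phi),np.sin(phi)]);t=np.array([-r[1],r[0]])
    return np.r_[C+R*r+off*t,z],q(phi+dy)
E
python3 - <<'E'
from h import *
phi0=YAW-np.radians(20.5);print(np.degrees([phi0,TGT]))
for dy in np.radians([0,90,180,-90]):
    o=[]
    for phi in np.linspace(phi0,TGT-.1,8):
        j=arm.ik(*pose(phi,.023,dy=dy)); o.append(None if j is None else (np.round(j[6],2),np.round(j[4],2)))
    print(np.degrees(dy),o,arm.ik(*pose(phi0,.04,z=.25,dy=dy)) is not None)
E
```

```text
[ -37.56268314 -162.06268314]
0.0 [(np.float64(-1.16), np.float64(-1.02)), (np.float64(-1.43), np.float64(-1.03)), (np.float64(-1.7), np.float64(-1.03)), (np.float64(-1.97), np.float64(-1.03)), (np.float64(2.72), np.float64(0.36)), (np.float64(2.47), np.float64(0.28)), (np.float64(2.21), np.float64(0.19)), (np.float64(1.94), np.float64(0.1))] True
90.0 [(np.float64(-0.09), np.float64(-0.43)), (np.float64(-0.31), np.float64(-0.5)), (np.float64(-0.54), np.float64(-0.56)), (np.float64(-0.78), np.float64(-0.6)), (np.float64(-1.07), np.float64(-0.61)), (np.float64(-1.08), np.float64(-0.91)), (np.float64(-1.25), np.float64(-1.05)), (np.float64(-1.57), np.float64(-1.06))] True
180.0 [(np.float64(1.16), np.float64(-0.07)), (np.float64(0.95), np.float64(-0.15)), (np.float64(0.74), np.float64(-0.23)), (np.float64(0.51), np.float64(-0.31)), (np.float64(0.28), np.float64(-0.37)), (np.float64(0.0), np.float64(-0.41)), (np.float64(-0.32), np.float64(-0.42)), (np.float64(-0.64), np.float64(-0.45))] True
-90.0 [(np.float64(2.41), np.float64(0.29)), (np.float64(2.2), np.float64(0.2)), (np.float64(1.99), np.float64(0.11)), (np.float64(1.78), np.float64(0.02)), (np.float64(1.56), np.float64(-0.07)), (np.float64(1.31), np.float64(-0.14)), (np.float64(1.03), np.float64(-0.21)), (np.float64(0.73), np.float64(-0.25))] True
```

```bash
python3 - <<'E'
from h import *
arm.move_gripper(0.0)
phi0=YAW-np.radians(20.5);d=np.pi
arm.movep(*pose(phi0,.045,z=.27,dy=d))
arm.line_to(pose(phi0,.045,dy=d)[0],.12)
F0=arm.read_ft_force();print(F0,arm.read_tool_pos(),pose(phi0,.045)[0],arm.read_time())
t=np.array([-np.sin(phi0),np.cos(phi0),0])
for off in np.arange(.041,.010,-.002):
    arm.line_to(pose(phi0,off,dy=d)[0],.02)
    f=(np.array(arm.read_ft_force())-F0)@t; print(round(off,3),round(f,2))
    if f>1.2: break
print(arm.read_ft_force(),arm.read_time())
cv2.imwrite("pics/w1.png",snapshot("wrist"))
E
```

```text
[ 0.2019743  -0.75539599  0.16861946] [ 0.60996636 -0.1140381   0.15787612] [ 0.60937019 -0.11387053  0.157     ] 4.675
0.041 0.2
0.039 1.19
0.037 0.8
0.035 0.49
0.033 0.29
0.031 -0.14
0.029 0.59
0.027 0.54
0.025 0.51
0.023 0.29
0.021 0.88
0.019 1.82
[ 0.88024532  1.0204421  -1.03626071] 7.775
```

View pics/w1.png

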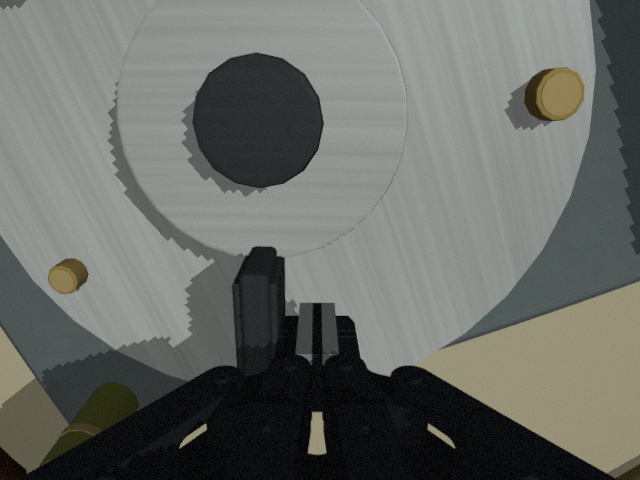

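The wrist view shows the closed tips at (317,335) about touching the tab's ccw face, with the tab at x≈235–285. Sweeping clockwise, and stopping a little short of the target.

```bash
python3 - <<'E'
from h import *
phi0=YAW-np.radians(20.5);d=np.pi
m=0
for phi in np.linspace(phi0,TGT+np.radians(5),15)[1:]:
    p,o=pose(phi,.019,dy=d); arm.line_to(p,.06,ori=o); f=np.array(arm.read_ft_force()); m=max(m,np.linalg.norm(f))
t=np.array([-np.sin(phi),np.cos(phi),0]);print(m,f@t,f,arm.read_time(),arm.read_tool_pos()-p)
cv2.imwrite("pics/w2.png",snapshot("wrist"))
E
```

```text
1.616208901347455 1.107192119524511 [ 1.24203159 -0.67664383  0.20789055] 12.725 [ 5.35465771e-05 -1.12732766e-05  2.04209855e-05]
```

View pics/w2.png

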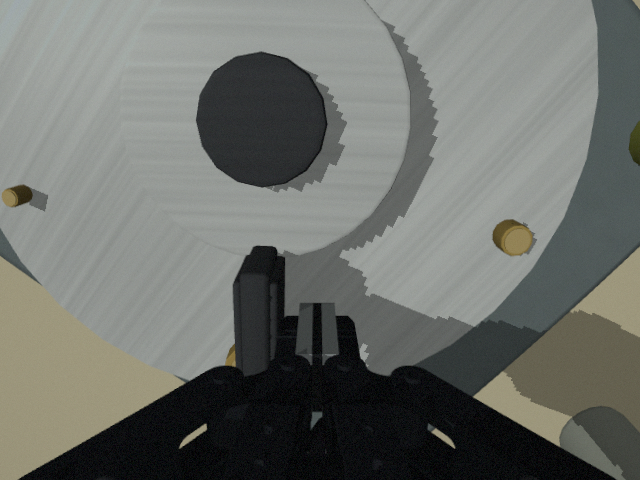

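```bash
python3 - <<'E'
from h import *
d=np.pi
p,o=pose(TGT+np.radians(.5),.019,dy=d); arm.line_to(p,.03,ori=o)
p,_=pose(TGT+np.radians(.5),.032,dy=d); arm.line_to(p,.1)
p[2]=.26; arm.line_to(p,.2)
x=TGT-np.pi/2; r=np.array([np.cos(TGT),np.sin(TGT)]); xx=np.array([np.cos(x),np.sin(x)])
for dy in(-np.pi/2,np.pi/2):
    v=np.array([np.cos(TGT+dy),np.sin(TGT+dy)])
    pp=np.r_[C+.07*r-.05*v,.27]; j=arm.ik(pp,q(TGT+dy)); print(dy,pp,j)
    if j is not None: break
arm.movep(pp,q(TGT+dy)); arm.pause(.3)
T=np.eye(4);T[:3,3]=arm.read_tool_pos();T[:3,:3]=Ro.from_quat(arm.read_eef_rot()).as_matrix();np.save("T.npy",T)
cv2.imwrite("pics/w3.png",snapshot("wrist"));print(arm.read_time())
E
```

```text
-1.5707963267948966 [ 0.46970123 -0.17172804  0.27      ] [-0.00265993  0.45410611  0.4470807   1.90373718 -0.25753924  0.83991671
  0.89127527]
15.575
```

View pics/w3.png

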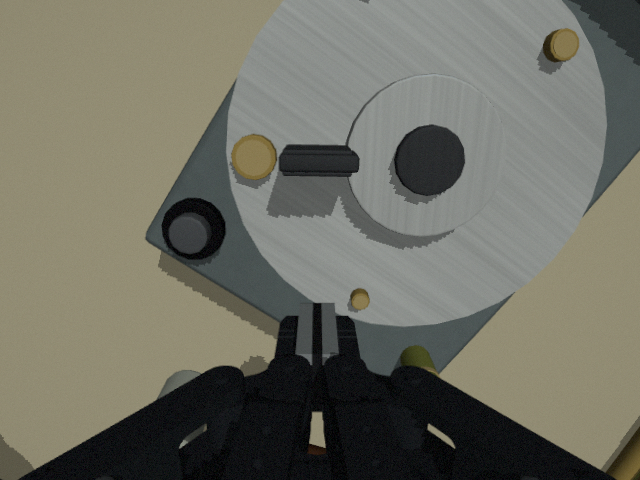

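The wrist view shows the stub at (254,157), the tab spanning (281–358, ~160), the hub at (430,160) and the button at (189,232). Enlarging to measure the angle.

```bash
python3 - <<'E'
import cv2
a=cv2.imread("pics/w3.png")[110:210,225:385]
cv2.imwrite("pics/w3c.png",cv2.resize(a,None,fx=5,fy=5,interpolation=cv2.INTER_CUBIC).clip(0,255)*1)
E
```

```text
(no output)
```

View pics/w3c.png

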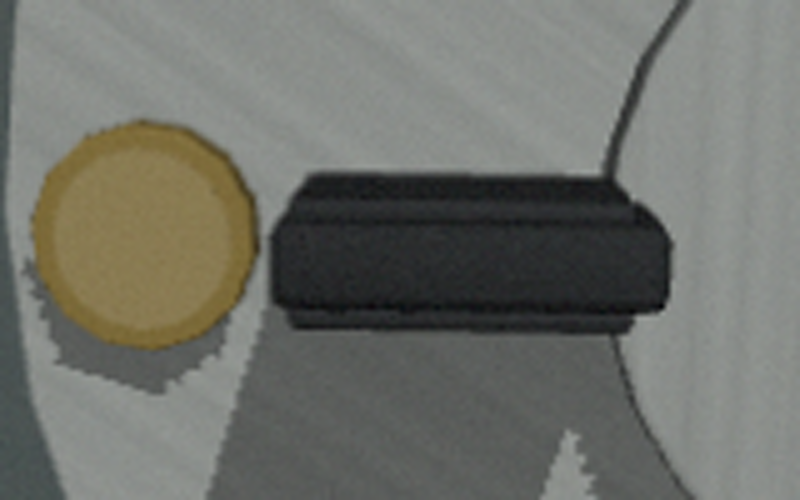

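```bash
python3 - <<'E'
from h import *
T=np.load("T.npy");c=camera_info("wrist");K=np.array([[c['fx'],0,c['cx']],[0,c['fy'],c['cy']],[0,0,1]])
W=T@c['T_tool_cam']
def pl(u,v,z):
    n=cv2.undistortPoints(np.array([[[u,v]]],float),K,c['dist_coeffs'])[0,0];d=W[:3,:3]@np.r_[n,1];o=W[:3,3];return (o+d*(z-o[2])/d[2])
X=lambda u,v,z:pl(225+(u+.5)/5-.5,110+(v+.5)/5-.5,z)[:2]
a,b,s=X(650,266.5,.108),X(290,263.5,.108),X(142,236,.07)
h=pl(430,160,.09)[:2];bt=pl(189,231.5,.0755)
s14=pl(359.5,298,.07)[:2]
an=lambda v:np.degrees(np.arctan2(v[1],v[0]))
print("hub",h,"stub",s,"btn",bt,"s14",s14,'tab mid',(a+b)/2)
print("tabdir",an(b-a),"tab from hub",an((a+b)/2-h),"from C",an((a+b)/2-C),"stub from hub",an(s-h),"stub from C",an(s-C),"TGT",np.degrees(TGT))
E
```

```text
hub [ 0.51961984 -0.1035523 ] stub [ 0.4141218 -0.1385268] btn [ 0.38605767 -0.19983104  0.0755    ] s14 [ 0.51556574 -0.21352095] tab mid [ 0.45454344 -0.12403608]
tabdir -162.4835243434237 tab from hub -162.52781770105577 from C -162.09726975606037 stub from hub -161.65871224642368 stub from C -161.4038744577806 TGT -162.0626831389959
```

The tab is aligned to within about 1°. Now the button.

```bash
python3 - <<'E'
from h import *
b=np.array([.387,-.198]); 
o=None
for dy in np.radians([-90,-60,-120,-30,-150,0,90,180]):
    if all(arm.ik(np.r_[b,z],q(TGT+dy)) is not None for z in(.22,.14)): o=q(TGT+dy);print(np.degrees(dy));break
arm.movep(np.r_[b,.22],o); arm.line_to(np.r_[b,.157],.1)
f0=arm.read_ft_force()[2];L=[]
z=.157
while z>.130:
    z-=.001; arm.line_to(np.r_[b,z],.02); f=arm.read_ft_force()[2]-f0; L.append((round(z,3),round(f,1)))
    if f>12: break
print(L); arm.pause(.3); print(arm.read_ft_force()[2]-f0,arm.read_tool_pos(),arm.read_time())
cv2.imwrite("pics/s4.png",cv2.resize(snapshot("side")[240:360,260:400],None,fx=5,fy=5))
E
```

```text
-90.0
[(0.156, np.float64(-0.6)), (0.155, np.float64(0.2)), (0.154, np.float64(1.9)), (0.153, np.float64(2.2)), (0.152, np.float64(3.0)), (0.151, np.float64(3.4)), (0.15, np.float64(4.4)), (0.149, np.float64(5.2)), (0.148, np.float64(10.8)), (0.147, np.float64(19.4))]
19.563690931546745 [ 0.38702249 -0.19807854  0.14841937] 19.6417
```

```bash
python3 - <<'E'
from h import *
b=np.array([.387,-.198]); 
arm.line_to(np.r_[b,.17],.05); arm.line_to(np.r_[b,.27],.15)
r=np.array([np.cos(TGT),np.sin(TGT)]);v=np.array([np.cos(TGT-np.pi/2),np.sin(TGT-np.pi/2)])
arm.movep(np.r_[C+.07*r-.05*v,.27],q(TGT-np.pi/2)); arm.pause(.5)
cv2.imwrite("pics/w5.png",snapshot("wrist"));print(arm.read_time())
E
```

```text
22.1083
```

View pics/w5.png

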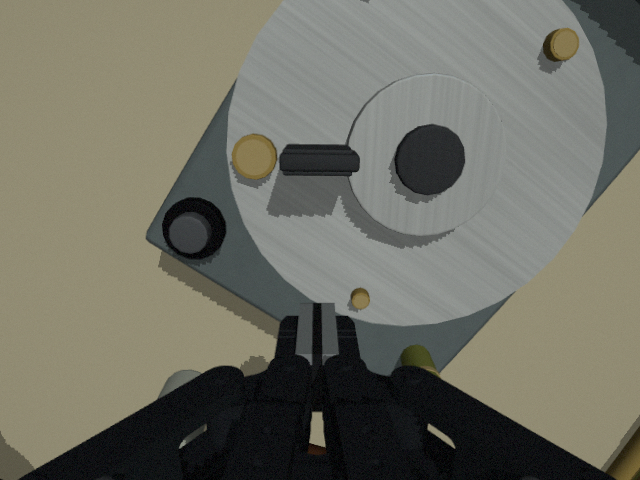

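The picture matches the one before the press: the tab at (320,160) still points at the stub at (254,157), and the button at (189,232) is out again.

```bash
python3 -c "
from station import ticket
print(ticket.finish_job())"
```

```text
the job is handed in; nothing more can be done
None
```

The tab was pushed clockwise round to the 30 mm stub and points at it to within about 1°. The set button was then pressed to its stop and came out again, and the job was handed in at about 22 s.

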